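# Hang the rack cradle on the slotted post and set the tube rack in it

## Robot

A 6-joint arm with a two-finger parallel gripper is mounted at the origin on a cart in front of the work surface, level with it; the furniture and walls round the work are solid. World frame = base frame: x ahead of the robot, y to its left, z up, the work surface at z = 0. Lengths are in m, angles in rad, forces in N, time in s.
With the tool pointing down it reaches from about 0.25 to 0.725 m from the base axis. Payload 4 kg.
Tool frame: the origin (TCP) lies midway between the tips of the shut fingers; the grasp point (between the pads) lies bot.tcp_to_grasp behind it (bot.tcp_to_grasp is the distance from the TCP to the grasp point, in m); z points along the fingers, y is the line along which they close (so a half turn about z gives the same grasp; the last joint's range is limited). The gripper opens to 85 mm and grips with 20 to 120 N. Pads are 22 mm wide; open, the fingers measure 114 mm over their backs; the gripper's body (76 mm by 85 mm) begins 54 mm behind the grasp point. The pads swing forward as they close: fully open they stand 13 mm farther back than shut.
Start: joints at [-1.266, 0.241, 0.005, 1.335, 0, 1.571], TCP at [0.15, -0.477, 0.231] pointing down, gripper open.
Joint ranges: [-2.72, 2.72], [-1.05, 1.87], [-1.09, 1.28], [-1.99, 2.15], [-1.42, 1.44], [-3.14, 3.14]. Speed limits (rad/s): [2.79, 2.79, 3.14, 3.14, 3.14, 3.14].

## Interface

Orientations are given as a unit quaternion [x, y, z, w].
In Python, from workcell import readout, camera, bot gives the robot as it stands. The module is installed in compiled form; this text tells all that it offers.
- The arm moves only by the tool jog_arm, never from a script. Its argument "motion" is a list of rows, each an object of numbers: "x", "y", "z": the shift along the tool's x, y, z in mm; "spin": the turn about the tool's z in degrees; "fingers": the closure, from -1 (fully open) to 1 (shut). A call has 1 to 8 rows; each row is the pose to reach, as a shift and turn from the pose commanded when the call began, along the tool's axes at that moment; what a row does not reach only later rows make up. A row lasts 1/8 s, in which the tool goes at most 62.5 mm and 10.7 degrees, less where a joint would pass 70% of its speed; a pose out of reach is approached as far as the arm can. A call with a gripper value outside its range is refused whole. The fingers move at their own pace and stop on an object; the grip force is fixed at half the most. Time passes only in rows, so rows that repeat a pose let the fingers close. It gives the time, the measured TCP pose, the force, the opening and the grip force at its end, in the units of the state.
- readout.get_obs(): the state, without advancing time (a new reading comes with each control period).
- camera(name): name is "scene" or "top" or "wrist"; returns a dict with "pixels" (400x640x3 uint8, red, green, blue), "K" (3x3 intrinsics, pixels), "dist" ([k1, k2, p1, p2, k3] as OpenCV has them; the pictures are not rectified), "rvec" (rotation vector, rad) and "tvec" (3), from world to camera coordinates, as OpenCV has them. Camera axes: x right, y down, z forward; pixel columns grow to the right and rows downward; lengths in m; the calibration is good to about 2 mm. A picture is of the moment at which its call begins. There is no depth.
- bot.job_done(): hands the job in; it is judged then, once.
The state is a dict: "clock": time; "joint_pos": joint angles; "joint_vel": joint speeds; "tau": joint torques, N m; "eef_pos": TCP position; "tool_rot": TCP orientation; "ft_force": force on the tool from outside, world axes, zero at the start; "ft_torque": the same for the moment, N m; "grip_width": finger opening in m; "grasp_force": force on a finger pad.
Only numpy, scipy, OpenCV 4.12 (cv2) and the standard library are available. Lean on these libraries where they do the work, as an engineer would, in place of code of your own. Each camera call takes 0.05 s, during which the arm holds its last target. There are 200 camera calls.

## Task

Hang the metal cradle on the slotted post: put its four hooks through the upper two rows of slots, lower it so that they catch behind the plate, and press it down until it is fully home and the post's spring catch has snapped out over the cradle's floor. Then set the tube rack, with its two tubes upright in it, flat on the cradle's floor, lengthwise between the side plates, and leave the other things where they are.

Things in the scene. Friction and masses are not known exactly. Their poses are not given: they have to be found in the camera images.
- post_seat (a point): Fixed upright steel plate, 90 mm wide, 172 high, 5 thick, on a bolted foot (110 mm wide, 8 high, 32 mm out in front). This point is on the plate's front face, on its centre line, 60 mm over the bench: where cradle_back is when the cradle is home. x points through the plate, away from the side where the cradle hangs; y to the left with x ahead; z up.
- post_slots (a point): Same plate and axes: on the front face's centre line, 124 mm over the bench, at the lower edge of the top row of slots. Three rows of two slots, 28 mm to either side of the centre line, each 10 mm wide and 34 mm high; lower edges 36, 80 and 124 mm over the bench. The cradle uses the upper two rows.
- catch (a joint): Spring catch in a window in the plate's middle. 0 = out: its dark nose (24 mm wide) stands 5 mm out of the front face, 111 to 119 mm over the bench, sloped above, flat beneath; grows to 0.008 m as it is pushed in. It carries the hooked cradle about 10 mm above home; pressing the cradle's floor near the plate with some 8 to 15 N drives it past, and the nose snaps out just over the floor.
- cradle_back (a point): Loose channel of aluminium sheet standing on the bench, 155 mm long (x), 60 wide (y), 65 high (75 at the back), 0.3 kg: two side plates 4 mm thick, a floor between them 46 to 50 mm over the underside, a front lip 15 mm high on the floor, open at the back. This point: middle of the back edges' lower ends. x points out of the back (hook side), y to the left with x ahead, z up.
- cradle_hooks (a point): Between the cradle's upper two hooks, on the back edge, 64 mm over its underside, at their necks' lower edge; axes as cradle_back. Another pair is 44 mm lower. Hooks: 28 mm to either side, 4 mm wide, neck 7 mm high reaching 12 mm back, its end (7 to 12 mm back) 18 mm further down. They pass the slots 18 to 27 mm above home; with the back edge at the plate, lower it.
- cradle_grip (a point): Centre of the cradle, 37.5 mm over its underside and 77.5 mm in front of cradle_back; same axes. Grasp from above across the 60 mm over the outsides of its side plates, which are 65 mm high here.
- cradle_tray (a point): Middle of the upper face of the cradle's floor, 79.5 mm in front of and 50 mm above cradle_back; same axes. Inside it is 52 mm wide and 151 mm long behind the front lip, of which the catch's nose takes 5 mm at the back. The side plates rise 15 mm over the floor (25 mm in the last 20 mm at the back).
- rack_mid (a point): Loose tube rack, an open frame with twelve places, 44 mm wide (x), 130 mm long (y), 50 mm high (z), 0.11 kg; this point is its centre, 25 mm over its underside. It can be grasped from above across its 44 mm, on the rails along its top. In the cradle its long axis lies along the cradle's x, either way round.
- tube_a: Capped tube, 16 mm in diameter, 72 mm high, standing loosely in the rack 30 mm from its middle; its origin is the middle of its lower end, z along it.
- tube_b: The other capped tube, same size, standing at the other end of the rack; origin likewise.
- vial: Bystander: white screw-cap vial, 27 mm in diameter, 51 mm high; origin at the middle of its underside.
- beaker: Bystander: small empty clear beaker, 50 x 55 mm, 62 mm high; origin at the middle of its underside.
- timer: Bystander: flat timer, 62 x 62 x 18 mm; origin at the middle of its underside.
- tape_roll: Bystander: roll of tape lying flat, 72 mm in diameter, 18 mm high; origin at the middle of its underside.
- marker: Bystander: marker pen lying flat, 135 mm long, 16 mm thick; origin at the middle of its underside.
There are look-alikes about, which are no part of the job. Leave any pink or purple look-alike of the part that bears cradle_back alone.

How it is judged:
By the outcome, as a careful person would: the job done as asked, in the order asked, and still so for the second after the job is handed in, with the robot touching nothing.
It also fails if it takes over 72 s, if anything falls off the work surface, if the arm or the gripper's body presses on something with over 40 N, if the wrist force passes 120 N, or if a joint passes its speed limit or range.

## Working session

There is one attempt and no reset: what is moved stays moved. The work goes in short steps, Python scripts to look and compute and a tool call to move; the robot and the scene stay as the last step left them, time stands still between calls to the robot, and variables do not carry over. Pictures are saved under pics/ and viewed, at most 10 in all, crops included, and the job is handed in when it is done.

Besides the shell and the picture viewer there is one more tool, called after "Request:" in YAML: its name, and indented under it one key for each argument. jog_arm: Moves the arm, as the interface text tells. Its arguments: {"type":"object","properties":{"motion":{"type":"array"}},"required":["motion"]}

```bash
mkdir -p pics
cat > h.py <<'E'
import numpy as np, cv2
from workcell import readout, camera, bot
def grab(name,fn=None):
    c=camera(name)
    if fn: cv2.imwrite('pics/'+fn,cv2.cvtColor(c['pixels'],cv2.COLOR_RGB2BGR))
    np.savez('pics/last_%s.npz'%name,**{k:np.array(c[k]) for k in('pixels','K','dist','rvec','tvec')})
    return c
def load(name): return dict(np.load('pics/last_%s.npz'%name))
def rays(c,px):
    px=np.array(px,float).reshape(-1,1,2)
    u=cv2.undistortPoints(px,c['K'],np.array(c['dist'],float)).reshape(-1,2)
    R=cv2.Rodrigues(np.array(c['rvec'],float))[0]; t=np.array(c['tvec'],float).ravel()
    d=np.c_[u,np.ones(len(u))]@R; return -R.T@t,d/np.linalg.norm(d,axis=1)[:,None]
def plane(c,px,z):
    o,d=rays(c,px); return o+d*((z-o[2])/d[:,2])[:,None]
def tri(c1,p1,c2,p2):
    o1,d1=rays(c1,p1);o2,d2=rays(c2,p2);out=[]
    for a,b in zip(d1,d2):
        s=np.linalg.lstsq(np.c_[a,-b],o2-o1,rcond=None)[0]
        A=o1+s[0]*a;B=o2+s[1]*b;out.append(np.r_[(A+B)/2,np.linalg.norm(A-B)])
    return np.array(out)
def proj(c,P): return cv2.projectPoints(np.array(P,float).reshape(-1,3),np.array(c['rvec'],float),np.array(c['tvec'],float),c['K'],np.array(c['dist'],float))[0].reshape(-1,2)
E
python3 - <<'E'
from h import *
for n in('scene','top'):
    c=grab(n,n+'0.png'); print(n,rays(c,[[320,200]]))
im=np.vstack([cv2.imread('pics/scene0.png'),cv2.imread('pics/top0.png')])
print({k:np.round(v,3) for k,v in readout.get_obs().items()},bot.tcp_to_grasp)
E
```

```text
scene (array([-0.80730653, -0.52190618,  0.9188715 ]), array([[ 0.7771119 ,  0.42163131, -0.46725168]]))
top (array([0.39956002, 0.18339301, 1.41091709]), array([[ 0.08048029, -0.02176294, -0.99651859]]))
{'clock': np.float64(0.1), 'joint_pos': array([-1.266,  0.241,  0.004,  1.335, -0.   ,  1.571]), 'joint_vel': array([ 0.   , -0.   ,  0.001, -0.002, -0.   , -0.001]), 'tau': array([ 1.0000e-03, -3.7314e+01,  2.5301e+01,  1.1000e-02,  0.0000e+00,
        0.0000e+00]), 'eef_pos': array([ 0.15 , -0.476,  0.231]), 'tool_rot': array([ 0.988,  0.152, -0.   , -0.001]), 'ft_force': array([-0.387,  0.915, -0.462]), 'ft_torque': array([ 0.017, -0.042, -0.051]), 'grasp_force': np.float64(0.0), 'grip_width': np.float64(0.085)} 0.0187
```

View pics/scene0.png

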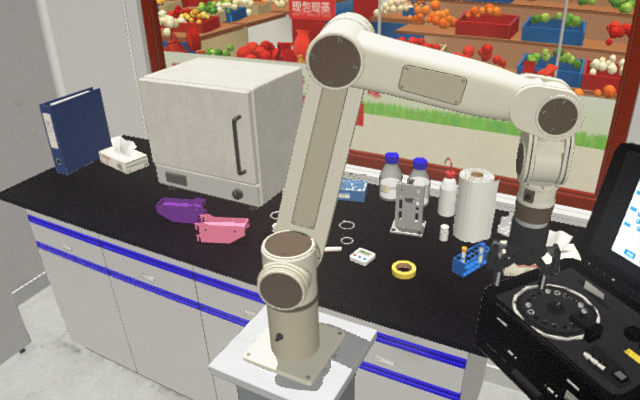

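View pics/top0.png

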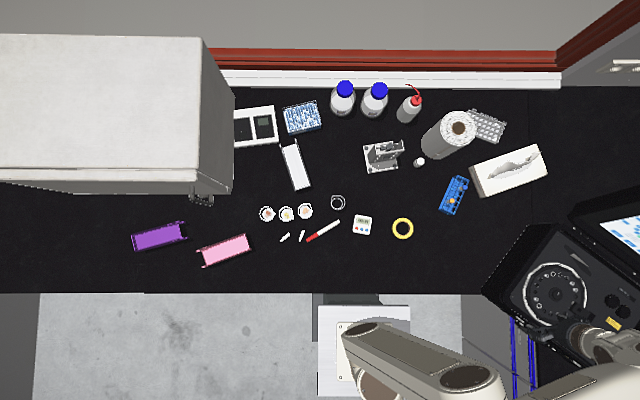

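The top view shows a white-silver channel at (296,165), a pink look-alike at (225,250) and a purple one at (160,236). The post is at (384,155), the blue rack at (453,194) and the vial at (420,161). The uncoloured channel at (296,165) fits the cradle (aluminium; the others are excluded), so I'm confirming it in an enlarged crop.

Run:
```python
from h import *
im=cv2.imread('pics/top0.png')[90:250,240:500]
cv2.imwrite('pics/top0c.png',cv2.resize(im,None,fx=3,fy=3,interpolation=cv2.INTER_CUBIC))
c=load('top')
for n,p,z in[('cradle',[296,165],.065),('post',[384,155],.05),('rack',[453,194],.05),('vial',[420,161],.05)]: print(n,plane(c,[p],z).round(3))
```

```text
cradle [[0.627 0.236 0.065]]
post [[ 0.667 -0.066  0.05 ]]
rack [[ 0.533 -0.301  0.05 ]]
vial [[ 0.647 -0.19   0.05 ]]
```

View pics/top0c.png

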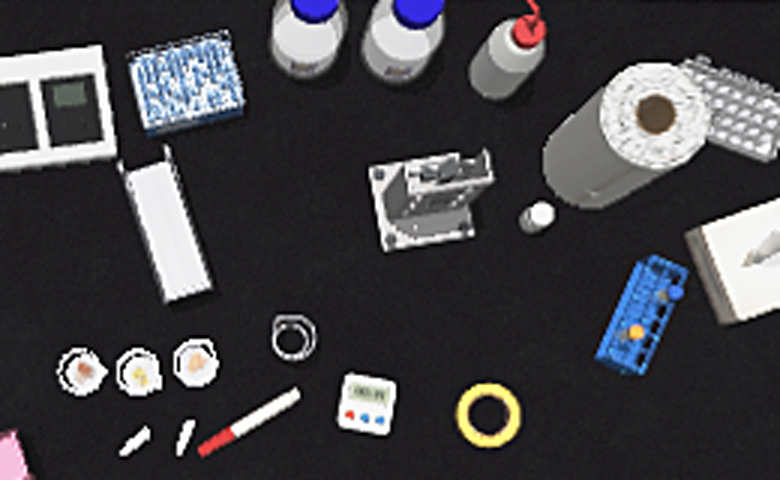

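The crop shows the plain aluminium channel with its two hook tips at the far end, crop (120,160) and (168,148). Its front end is at (170,300) and (212,290). The post's slotted front faces the robot, foot corners (370,165) to (475,245). The rack is at (640,315), with an orange tube at (637,332) and a blue one at (676,292). Next I get the wrist camera geometry, and move afterwards.

```bash
cat >> h.py <<'E'
from scipy.spatial.transform import Rotation as Ro
def pose():
    o=readout.get_obs(); return np.array(o['eef_pos']),Ro.from_quat(o['tool_rot']),o
def togo(P,yaw=None):
    "shift in tool mm to TCP target P, spin deg to have tool-x at world yaw (deg)"
    p,R,o=pose(); s=R.inv().apply(np.array(P)-p)*1000
    x=R.as_matrix()[:,0]; y=np.degrees(np.arctan2(x[1],x[0]))
    print('clock %.2f tcp %s yaw %.2f shift %s'%(o['clock'],p.round(4),y,s.round(1)),end=' ')
    if yaw is not None: print('spin %.2f'%(-((yaw-y+180)%360-180)),end='')
    print()
E
python3 - <<'E'
from h import *
c=camera('wrist');p,R,o=pose()
C,d=rays(c,[[320,200],[640,200],[320,400]]);print('cam in tool',R.inv().apply(C-p).round(3),R.inv().apply(d).round(3))
togo([.45,-.25,.32]);togo([.40,.0,.32]);togo([.45,.2,.32],0)
E
```

```text
cam in tool [ 0.079 -0.001 -0.143] [[-0.308  0.001  0.951]
 [-0.213  0.725  0.655]
 [-0.782  0.     0.623]]
clock 0.15 tcp [ 0.1499 -0.4765  0.2306] yaw 17.46 shift [ 354.3 -126.2  -89.2] 
clock 0.15 tcp [ 0.1499 -0.4765  0.2306] yaw 17.46 shift [ 381.6 -379.7  -88.8] 
clock 0.15 tcp [ 0.1499 -0.4765  0.2306] yaw 17.46 shift [ 489.3 -555.4  -88.5] spin 17.46
```

Request:
jog_arm:
  motion:
    - {"x": 30, "y": -10, "z": -15, "spin": -8}
    - {"x": 80, "y": -25, "z": -35, "spin": -18}
    - {"x": 130, "y": -45, "z": -55, "spin": -28}
    - {"x": 185, "y": -65, "z": -75, "spin": -38}
    - {"x": 240, "y": -85, "z": -89, "spin": -48}
    - {"x": 295, "y": -105, "z": -89, "spin": -58}
    - {"x": 335, "y": -120, "z": -89, "spin": -68}
    - {"x": 350, "y": -126, "z": -89, "spin": -78}

```text
validation failed for argument at $.mo...
```

Run:
```python
from h import *
c=grab('wrist','w1.png');cs=grab('scene','s1.png')
p,R,o=pose();print(o['joint_pos'])
togo([.42,0.0,.32],180)
```

```text
[-1.26603404e+00  2.41021367e-01  4.37695053e-03  1.33518746e+00
  3.01544610e-05  1.57077664e+00]
clock 0.25 tcp [ 0.15   -0.4767  0.2309] yaw 17.46 shift [ 400.6 -373.8  -88.7] spin -162.54
```

View pics/w1.png

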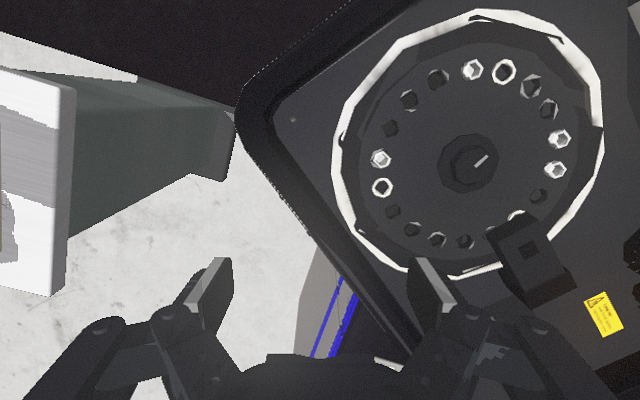

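The move call was refused on its format, so this picture is from the start pose: centrifuge below, fingers at the lower edge. I'm retrying with every field given.

Request:
jog_arm:
  motion:
    - {"x": 30, "y": -10, "z": -15, "spin": -8, "fingers": -1}
    - {"x": 80, "y": -25, "z": -35, "spin": -18, "fingers": -1}
    - {"x": 130, "y": -45, "z": -55, "spin": -28, "fingers": -1}
    - {"x": 185, "y": -65, "z": -75, "spin": -38, "fingers": -1}
    - {"x": 240, "y": -85, "z": -89, "spin": -48, "fingers": -1}
    - {"x": 295, "y": -105, "z": -89, "spin": -58, "fingers": -1}
    - {"x": 335, "y": -120, "z": -89, "spin": -68, "fingers": -1}
    - {"x": 350, "y": -126, "z": -89, "spin": -78, "fingers": -1}

```text
clock: 1.25
eef_pos: [0.4479, -0.2498, 0.3199]
tool_rot: [0.669, 0.743, 0.0, -0.0]
ft_force: [-0.5, 0.1, 0.1]
grip_width: 0.0853
grasp_force: 0.0
```

Run:
```python
from h import *
c=grab('wrist','w2.png')
np.savez('pics/rack1.npz',**{k:np.array(c[k]) for k in('pixels','K','dist','rvec','tvec')})
p,R,o=pose();print(o['joint_pos'].round(3))
print(proj(c,[[.533,-.301,.05],[.66,-.066,.1],[.627,.236,.06]]).round())
togo([.44,0.06,.33],180)
```

```text
[-5.080e-01  2.500e-01  2.440e-01  1.566e+00  1.000e-03  9.540e-01]
[[ 375.  204.]
 [ 539.   21.]
 [ 592. -382.]]
clock 1.30 tcp [ 0.4486 -0.2493  0.3197] yaw 96.22 shift [308.4  25.   -9.8] spin -83.78
```

Request:
jog_arm:
  motion:
    - {"x": 25, "y": 0, "z": 0, "spin": -10, "fingers": -1}
    - {"x": 65, "y": 5, "z": -5, "spin": -20, "fingers": -1}
    - {"x": 110, "y": 10, "z": -10, "spin": -30, "fingers": -1}
    - {"x": 155, "y": 15, "z": -10, "spin": -40, "fingers": -1}
    - {"x": 200, "y": 20, "z": -10, "spin": -50, "fingers": -1}
    - {"x": 245, "y": 25, "z": -10, "spin": -60, "fingers": -1}
    - {"x": 285, "y": 25, "z": -10, "spin": -70, "fingers": -1}
    - {"x": 308, "y": 25, "z": -10, "spin": -80, "fingers": -1}

```text
clock: 2.3
eef_pos: [0.4411, 0.0584, 0.3303]
tool_rot: [0.037, 0.999, -0.0, -0.0]
ft_force: [0.5, -0.2, -0.7]
grip_width: 0.0857
grasp_force: 0.0
```

Run:
```python
from h import *
c=grab('wrist','w3.png')
np.savez('pics/pc1.npz',**{k:np.array(c[k]) for k in('pixels','K','dist','rvec','tvec')})
togo([.50,0.16,.33],185)
```

```text
clock 2.35 tcp [0.441  0.0601 0.3303] yaw 176.04 shift [-52.  103.7   0.5] spin -8.96
```

View pics/w3.png

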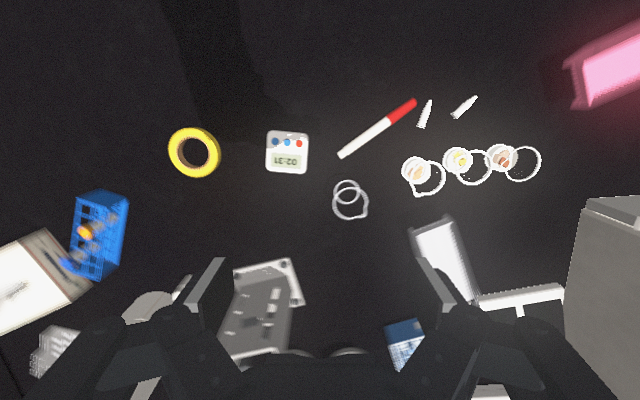

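The wrist view has the far side at the bottom. The post is at (260,300) and the cradle at (440,250), both partly hidden by the fingers. I'll move forward and up for a clear view.

Request:
jog_arm:
  motion:
    - {"x": -30, "y": 0, "z": -10, "spin": 0, "fingers": -1}
    - {"x": -70, "y": 0, "z": -30, "spin": 0, "fingers": -1}
    - {"x": -110, "y": 0, "z": -50, "spin": 0, "fingers": -1}
    - {"x": -120, "y": 0, "z": -50, "spin": 0, "fingers": -1}
    - {"x": -120, "y": 0, "z": -50, "spin": 0, "fingers": -1}

```text
clock: 2.98
eef_pos: [0.5611, 0.047, 0.379]
tool_rot: [0.041, 0.999, -0.0, -0.001]
ft_force: [0.0, -0.6, -1.0]
grip_width: 0.0855
grasp_force: 0.0
```

Run:
```python
from h import *
c=grab('wrist','w4.png')
np.savez('pics/pc2.npz',**{k:np.array(c[k]) for k in('pixels','K','dist','rvec','tvec')})
im=cv2.imread('pics/w4.png')[60:360,160:560]
cv2.imwrite('pics/w4c.png',cv2.resize(im,None,fx=2,fy=2,interpolation=cv2.INTER_CUBIC))
print(pose()[2]['joint_vel'].round(3))
```

```text
[ 0.008 -0.024 -0.014  0.    -0.    -0.005]
```

View pics/w4c.png

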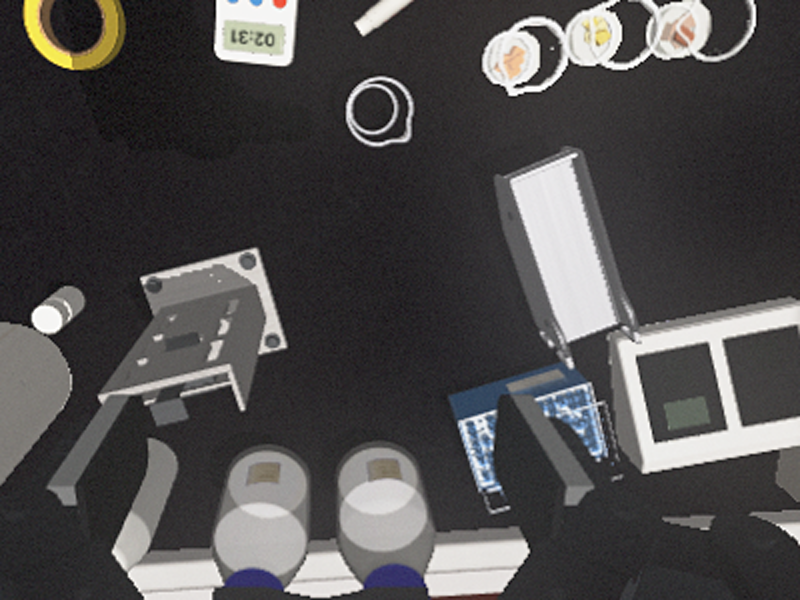

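The crop shows the post's plate with top-edge corners at crop (100,400) and (235,363), and foot corners at (140,278), (258,248) and (288,347). The cradle's floor corners are (511,183), (573,158), (625,318) and (562,340), with hooks at (565,365) and (632,340).

```bash
cat >> h.py <<'E'
def get(fn): return dict(np.load('pics/%s.npz'%fn))
def sub(c,pts,w=3):
    g=cv2.cvtColor(c['pixels'],cv2.COLOR_RGB2GRAY)
    p=np.array(pts,np.float32).reshape(-1,1,2)
    return cv2.cornerSubPix(g,p.copy(),(w,w),(-1,-1),(3,50,.01)).reshape(-1,2)
E
python3 - <<'E'
from h import *
c=get('pc2'); f=lambda a:np.array(a)/2.+[159.75,59.75]
foot=sub(c,f([(140,278),(258,248),(288,347)]));print((foot-160).round(1),foot.round(1))
P=plane(c,foot,.008);print('foot',P.round(4),np.linalg.norm(P[0]-P[1]),np.linalg.norm(P[2]-P[1]))
d=P[0]-P[1]; print('foot x-dir yaw',np.degrees(np.arctan2(d[0],-d[1])))
top=sub(c,f([(100,400),(235,363)]));T=plane(c,top,.172);d=T[0]-T[1];print('top',top,T.round(4),np.linalg.norm(d),np.degrees(np.arctan2(d[0],-d[1])))
# cradle floor mask
h=cv2.cvtColor(c['pixels'],cv2.COLOR_RGB2HSV);m=((h[...,2]>185)&(h[...,1]<40)).astype(np.uint8)
m[:, :405]=0;m[:,485:]=0;m[:130]=0;m[235:]=0
m=cv2.morphologyEx(m,cv2.MORPH_OPEN,np.ones((3,3)))
n,l,s,ce=cv2.connectedComponentsWithStats(m);i=1+s[1:,4].argmax();print(s[i])
cn=cv2.findContours((l==i).astype(np.uint8),0,1)[0][0]
q=cv2.approxPolyDP(cn,5,True).reshape(-1,2);print(q)
Q=plane(c,q,.05);print(Q.round(4))
E
```

```text
[[ 69.5  38.8]
 [127.7  23.5]
 [142.9  73.4]] [[229.5 198.8]
 [287.7 183.5]
 [302.9 233.4]]
foot [[ 0.6308 -0.1207  0.008 ]
 [ 0.6112 -0.0136  0.008 ]
 [ 0.7088  0.0035  0.008 ]] 0.10886653977902887 0.09914066627232793
foot x-dir yaw 10.387782360644701
top [[208.14343 257.7808 ]
 [274.59265 241.508  ]] [[ 0.6607 -0.1065  0.172 ]
 [ 0.6447 -0.0175  0.172 ]] 0.09050683632956442 10.177328046254532
[ 416  138   52   92 2592]
[[443 138]
 [416 154]
 [446 229]
 [467 218]]
[[0.5483 0.2389 0.05  ]
 [0.5697 0.198  0.05  ]
 [0.7019 0.2506 0.05  ]
 [0.6846 0.2846 0.05  ]]
```

Run:
```python
from h import *
togo([.55,0.215,.30],200)
```

```text
clock 3.02 tcp [0.5604 0.0472 0.3793] yaw 175.36 shift [ 23.8 166.4  79.3] spin -24.64
```

Request:
jog_arm:
  motion:
    - {"x": 5, "y": 30, "z": 15, "spin": -6, "fingers": -1}
    - {"x": 10, "y": 80, "z": 35, "spin": -12, "fingers": -1}
    - {"x": 20, "y": 130, "z": 60, "spin": -20, "fingers": -1}
    - {"x": 24, "y": 166, "z": 79, "spin": -25, "fingers": -1}
    - {"x": 24, "y": 166, "z": 79, "spin": -25, "fingers": -1}

```text
clock: 3.65
eef_pos: [0.5475, 0.2169, 0.2992]
tool_rot: [-0.179, 0.984, -0.0, -0.002]
ft_force: [-0.4, -0.3, 0.5]
grip_width: 0.0854
grasp_force: 0.0
```

Run:
```python
from h import *
c=grab('wrist','w5.png')
np.savez('pics/pc3.npz',**{k:np.array(c[k]) for k in('pixels','K','dist','rvec','tvec')})
a=cv2.imread('pics/w5.png')[110:330,200:440]
b=cv2.imread('pics/rack1.npz') 
k=get('rack1');im=cv2.cvtColor(k['pixels'],cv2.COLOR_RGB2BGR)[130:270,310:450]
A=cv2.resize(a,(480,440),interpolation=cv2.INTER_CUBIC);B=cv2.resize(im,(320,320),interpolation=cv2.INTER_CUBIC)
out=np.zeros((440,800,3),np.uint8);out[:,:480]=A;out[:320,480:]=B
cv2.imwrite('pics/w5c.png',out);togo([.55,.215,.3],200)
```

```text
clock 3.70 tcp [0.5484 0.2156 0.3006] yaw -159.46 shift [-1.3 -1.1  0.6] spin 0.54
```

View pics/w5c.png

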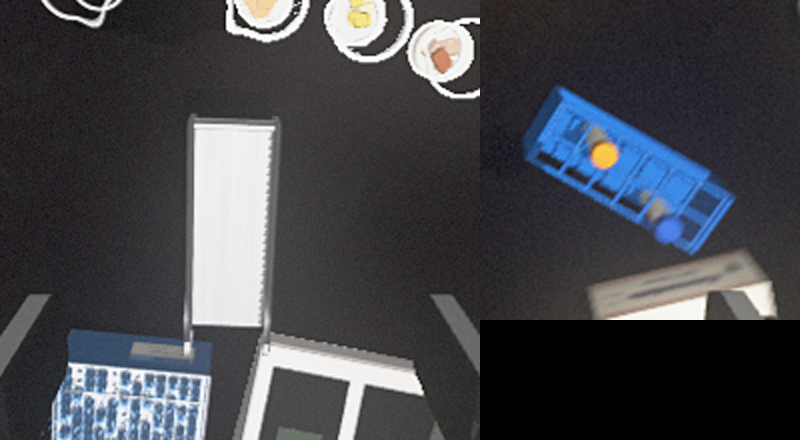

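The left part shows the cradle almost square in the view: front top corners at crop (189,117) and (280,118), floor back edge (190,325) to (262,326), hook tips (188,352) and (266,350). The right part shows the rack with an orange and a blue cap.

Run:
```python
from h import *
def floor(c,x0,x1,y0,y1):
    h=cv2.cvtColor(c['pixels'],cv2.COLOR_RGB2HSV);m=((h[...,2]>165)&(h[...,1]<40)).astype(np.uint8)
    k=np.zeros_like(m);k[y0:y1,x0:x1]=m[y0:y1,x0:x1];k=cv2.morphologyEx(k,cv2.MORPH_OPEN,np.ones((5,5)))
    n,l,s,ce=cv2.connectedComponentsWithStats(k);i=1+s[1:,4].argmax()
    cn=cv2.findContours((l==i).astype(np.uint8),0,1)[0][0]
    return cv2.approxPolyDP(cn,4,True).reshape(-1,2),cv2.minAreaRect(cn)
c2,c3=get('pc2'),get('pc3')
q3,r3=floor(c3,285,345,165,280);q2,r2=floor(c2,405,485,130,235)
print(q3.tolist(),r3);print(q2.tolist(),r2)
print(plane(c3,q3,.05).round(4).tolist())
b3=cv2.boxPoints(r3);print('box',b3.tolist(),plane(c3,b3,.05).round(4).tolist())
B=plane(c3,b3,.05)[:,:2].astype(np.float32); rr=cv2.minAreaRect(B*1000);print('metric rect',rr)
def order(c,q):
    P=plane(c,q,.05)[:,:2];u=np.array([.94,.342]);v=np.array([-.342,.94]);C=P.mean(0)
    return [q[np.argmax((P-C)@(a*u*.5+b*v))] for a in(-1,1) for b in(-1,1)]
a,b=order(c2,q2),order(c3,q3);print('tri',tri(c2,a,c3,b).round(4).tolist())
g=cv2.cvtColor(c3['pixels'],cv2.COLOR_RGB2GRAY)
for r in(185,220,255): print(r,g[r,285:350].tolist())
print('col',g[160:175,315].tolist(),g[265:285,315].tolist())
```

```text
[[297, 172], [296, 271], [329, 272], [335, 173]] ((315.2984313964844, 222.00445556640625), (38.08531188964844, 100.22764587402344), 0.8550974726676941)
[[416, 149], [437, 217], [447, 229], [465, 222], [445, 139]] ((443.050048828125, 184.14999389648438), (87.59510040283203, 32.25523376464844), 71.56504821777344)
[[0.5644, 0.1916, 0.05], [0.7059, 0.2397, 0.05], [0.6902, 0.286, 0.05], [0.5479, 0.2394, 0.05]]
box [[295.510009765625, 271.8285217285156], [297.00579833984375, 171.61203002929688], [335.08685302734375, 172.18038940429688], [333.591064453125, 272.3968811035156]] [[0.7075, 0.2395, 0.05], [0.5639, 0.1914, 0.05], [0.5468, 0.2391, 0.05], [0.6884, 0.2926, 0.05]]
metric rect ((626.6736450195312, 240.52606201171875), (151.3993377685547, 56.429988861083984), 19.686437606811523)
tri [[0.5588, 0.1914, 0.0718, 0.0012], [0.5477, 0.2386, 0.0578, 0.0026], [0.6821, 0.2347, 0.0912, 0.0012], [0.6993, 0.29, 0.0332, 0.0005]]
185 [48, 50, 51, 51, 51, 54, 48, 52, 78, 101, 104, 96, 218, 241, 240, 240, 239, 238, 237, 237, 237, 237, 238, 239, 239, 238, 237, 237, 237, 237, 238, 241, 241, 240, 239, 238
[... 213 characters left out ...]
237, 238, 237, 239, 237, 236, 238, 238, 237, 236, 236, 236, 236, 238, 239, 239, 238, 238, 236, 238, 239, 238, 236, 236, 237, 236, 236, 238, 239, 238, 239, 241, 186, 116, 103, 112, 99, 74, 65, 67, 67, 68, 66, 65, 67, 67, 65, 66, 65]
255 [58, 66, 64, 63, 62, 62, 60, 70, 101, 108, 103, 202, 233, 237, 236, 235, 233, 234, 236, 236, 236, 234, 234, 234, 233, 233, 232, 234, 234, 235, 235, 235, 236, 234, 235, 236, 235, 235, 235, 235, 236, 235, 236, 235, 238, 190, 149, 119, 106, 110, 101, 74, 66, 66, 68, 64, 70, 60, 63, 65, 66, 68, 67, 66, 63]
col [54, 52, 50, 54, 55, 52, 52, 54, 48, 108, 116, 104, 220, 240, 229] [234, 235, 234, 234, 235, 234, 238, 215, 108, 58, 65, 71, 67, 67, 69, 69, 66, 66, 63, 68]
```

Run:
```python
from h import *
c2,c3=get('pc2'),get('pc3')
L=plane(c3,[(292.6,185),(292.5,220),(292.3,255)],.065);Rr=plane(c3,[(339.9,185),(337.8,220),(335.8,255)],.065)
u=(L[2]-L[0])+(Rr[2]-Rr[0]);u/=np.linalg.norm(u);v=np.array([-u[1],u[0],0])
for E in(L,Rr): e=E[2]-E[0];print('edge yaw',np.degrees(np.arctan2(e[1],e[0])))
print('yaw',np.degrees(np.arctan2(u[1],u[0])),'width',[(b-a)@v for a,b in zip(L,Rr)])
mid=(L.mean(0)+Rr.mean(0))/2
F=plane(c3,[(315,168.6)],.065)[0];B=plane(c3,[(315,272.4)],.05)[0]
back=mid+u*((B-mid)@u);front=mid+u*((F-mid)@u);print('len',(B-F)@u,'back',back.round(4),'grip from back',(back-u*.0775).round(4),'from front',(front+u*.0775).round(4))
f=lambda a:np.array(a)/2.+[159.75,59.75]
g=lambda a:np.array(a)/2.+[199.75,109.75]
p2=f([(497,178),(577,150),(565,365)]);p3=g([(189,117),(280,118),(188,352)])
s2,s3=sub(c2,p2),sub(c3,p3);print(s2-p2,s3-p3);print('tri',tri(c2,s2,c3,s3).round(4),tri(c2,p2,c3,p3).round(4))
```

```text
edge yaw 18.84833220999355
edge yaw 18.572954541869382
yaw 18.710630109301952 width [np.float64(0.061263351291580885), np.float64(0.060903627228221284), np.float64(0.06077722628644073)]
len 0.15931335451230033 back [0.6989 0.2648 0.065 ] grip from back [0.6255 0.2399 0.065 ] from front [0.6214 0.2385 0.065 ]
[[-1.0300293  -2.1776123 ]
 [ 1.05584717  1.3250885 ]
 [ 0.          0.        ]] [[ 1.29443359 -2.04318237]
 [-1.60928345 -1.30696106]
 [ 0.12496948  2.50326538]]
tri [[0.5592 0.187  0.0402 0.0014]
 [0.5392 0.2379 0.0739 0.0075]
 [0.7243 0.2433 0.0604 0.0068]] [[5.611e-01 1.864e-01 4.800e-02 6.000e-04]
 [5.406e-01 2.421e-01 6.020e-02 4.100e-03]
 [7.235e-01 2.429e-01 5.840e-02 3.200e-03]]
```

Run:
```python
from h import *
togo([.6238,0.2393,.021],198.7)
```

```text
clock 3.70 tcp [0.5484 0.2156 0.3006] yaw -159.46 shift [-79.7  -4.1 279.3] spin 1.84
```

Request:
jog_arm:
  motion:
    - {"x": -35, "y": -2, "z": 20, "spin": 1, "fingers": -1}
    - {"x": -70, "y": -4, "z": 60, "spin": 1.8, "fingers": -1}
    - {"x": -80, "y": -4, "z": 110, "spin": 1.8, "fingers": -1}
    - {"x": -80, "y": -4, "z": 160, "spin": 1.8, "fingers": -1}
    - {"x": -80, "y": -4, "z": 200, "spin": 1.8, "fingers": -1}
    - {"x": -80, "y": -4, "z": 240, "spin": 1.8, "fingers": -1}
    - {"x": -80, "y": -4, "z": 270, "spin": 1.8, "fingers": -1}
    - {"x": -80, "y": -4, "z": 279, "spin": 1.8, "fingers": -1}

```text
clock: 4.7
eef_pos: [0.6255, 0.2372, 0.0211]
tool_rot: [-0.161, 0.987, -0.001, -0.002]
ft_force: [0.2, -0.0, -0.2]
grip_width: 0.0854
grasp_force: 0.0
```

Run:
```python
from h import *
togo([.6238,0.2393,.021],198.7); print(readout.get_obs()['ft_force'])
```

```text
clock 4.70 tcp [0.6255 0.2372 0.0211] yaw -161.49 shift [1.  2.5 0.1] spin -0.19
[ 0.17885461 -0.01200208 -0.19436877]
```

Request:
jog_arm:
  motion:
    - {"x": 0, "y": 1, "z": 0, "spin": 0, "fingers": 0.0}
    - {"x": 0, "y": 1, "z": 0, "spin": 0, "fingers": 1}
    - {"x": 0, "y": 1, "z": 0, "spin": 0, "fingers": 1}
    - {"x": 0, "y": 1, "z": 0, "spin": 0, "fingers": 1}
    - {"x": 0, "y": 1, "z": 0, "spin": 0, "fingers": 1}
    - {"x": 0, "y": 1, "z": 0, "spin": 0, "fingers": 1}

```text
clock: 5.45
eef_pos: [0.6279, 0.2407, 0.0246]
tool_rot: [-0.162, 0.987, 0.0, 0.002]
ft_force: [-1.2, -0.3, 6.3]
grip_width: 0.0596
grasp_force: 66.0
```

Run:
```python
from h import *
togo([.6238,0.2393,.021],198.7); print(readout.get_obs()['ft_force'])
```

```text
clock 5.45 tcp [0.6279 0.2407 0.0246] yaw -161.35 shift [4.4 0.  3.6] spin -0.05
[-1.17088964 -0.28229213  6.26652813]
```

Request:
jog_arm:
  motion:
    - {"x": 0, "y": 0, "z": -10, "spin": 0, "fingers": 1}
    - {"x": 0, "y": 0, "z": -40, "spin": 0, "fingers": 1}
    - {"x": 0, "y": 0, "z": -80, "spin": 0, "fingers": 1}
    - {"x": 10, "y": 0, "z": -110, "spin": 0, "fingers": 1}
    - {"x": 20, "y": 0, "z": -120, "spin": 0, "fingers": 1}
    - {"x": 20, "y": 0, "z": -120, "spin": 0, "fingers": 1}

```text
clock: 6.2
eef_pos: [0.6068, 0.2337, 0.1424]
tool_rot: [-0.162, 0.987, 0.0, -0.0]
ft_force: [0.5, -0.4, -3.3]
grip_width: 0.0594
grasp_force: 65.2
```

Run:
```python
from h import *
c=grab('wrist','w6.png');ct=grab('top','t6.png');cs=grab('scene','s6.png')
np.savez('pics/h1.npz',**{k:np.array(c[k]) for k in('pixels','K','dist','rvec','tvec')})
togo([.6238,0.2393,.12],198.7); print(readout.get_obs()['ft_force'])
p,R,o=pose();print(proj(ct,p),proj(cs,p))
im=cv2.imread('pics/w6.png')[90:390,180:460];t=cv2.imread('pics/t6.png')
u,v=proj(ct,p)[0].astype(int);t=t[v-60:v+60,u-60:u+60]
out=np.zeros((600,800,3),np.uint8);out[:,:560]=cv2.resize(im,(560,600),interpolation=cv2.INTER_CUBIC);out[:240,560:]=cv2.resize(t,(240,240))
s=cv2.imread('pics/s6.png');u,v=proj(cs,p)[0].astype(int);s=s[v-60:v+60,u-60:u+60];out[300:540,560:]=cv2.resize(s,(240,240))
cv2.imwrite('pics/w6c.png',out)
```

```text
clock 6.35 tcp [0.6067 0.2336 0.1403] yaw -161.33 shift [-18.1  -0.1  20.3] spin -0.03
[-0.48183524  0.20237639 -2.87283205]
[[295.86491221 167.34304157]] [[322.49017127 182.24615624]]
```

View pics/w6c.png

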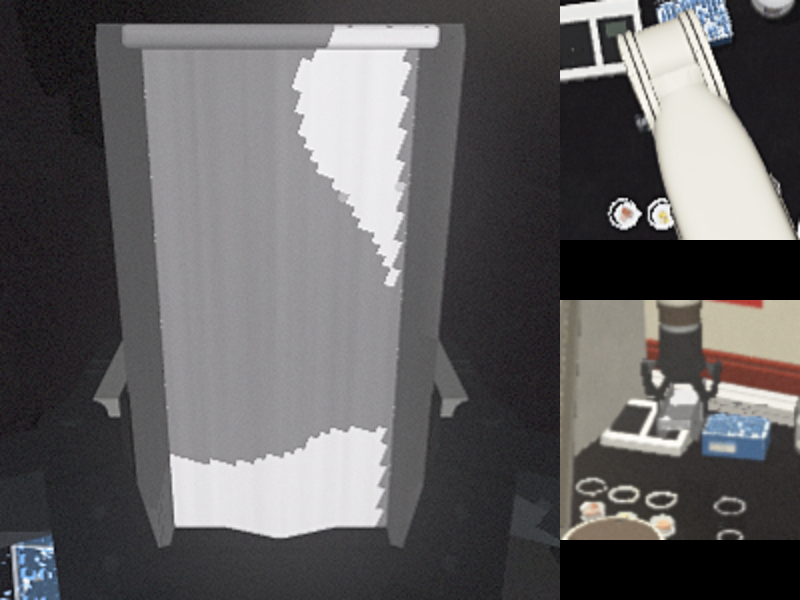

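The cradle is held evenly. Its front top corners are at crop (96,25) and (466,25), the floor's back edge runs from (175,527) to (387,527), and the pads sit at row 400. From this I compute the in-hand offset.

Run:
```python
from h import *
c=get('h1')
p,R,o=pose()
g=lambda a:np.array(a,float)/2+[179.75,89.75]
fr=g([(96,25),(466,25)]);lipin=g([(130,48),(415,48)]);bk=g([(174,527),(387,527)]);lo=g([(160,545),(400,545)])
def w(px,z): P=plane(c,px,z);return np.linalg.norm(P[0]-P[1])
from scipy.optimize import brentq
zt=brentq(lambda z:w(fr,z)-.060,.02,.25);zf=brentq(lambda z:w(bk,z)-.052,.02,.25)
print('top z',zt,'floor z from back',zf)
T=lambda px,z:(R.inv().apply(plane(c,px,z)-p)*1000).round(1)
for z in(zt,zt-.003,zt+.003):
  print(z,'front',T(fr,z).tolist(),'backfloor',T(bk,z-.015).tolist(),'len',(T(fr,z)-T(bk,z-.015))[:,0])
```

```text
top z 0.18278032052621546 floor z from back 0.16857095524566726
0.18278032052621546 front [[79.7, -29.0, -42.2], [79.7, 31.0, -42.2]] backfloor [[-37.7, -25.2, -27.6], [-37.7, 27.1, -27.6]] len [117.4 117.4]
0.17978032052621545 front [[79.7, -29.9, -39.2], [79.7, 31.9, -39.2]] backfloor [[-40.7, -25.9, -24.6], [-40.6, 27.8, -24.6]] len [120.4 120.3]
0.18578032052621546 front [[79.7, -28.1, -45.2], [79.7, 30.1, -45.2]] backfloor [[-34.7, -24.6, -30.5], [-34.7, 26.4, -30.6]] len [114.4 114.4]
```

```bash
cat >> h.py <<'E'
SEAT=np.array([.6526,-.0617,0]);PY=np.radians(10.2);PX=np.array([np.cos(PY),np.sin(PY),0]);PV=np.array([-PX[1],PX[0],0])
def hang(d,h,back=.0753,off=.001,under=.023):
    "TCP for cradle back d in front of plate, underside h over home"
    return SEAT-PX*(back+d)-PV*off+np.array([0,0,.06+h+under])
E
python3 - <<'E'
from h import *
togo(hang(.035,.0225),190.2)
E
```

```text
clock 6.35 tcp [0.6067 0.2336 0.1403] yaw -161.33 shift [ 160.1 -279.2   35.4] spin 8.47
```

Request:
jog_arm:
  motion:
    - {"x": 35, "y": -10, "z": 0, "spin": 1, "fingers": 1}
    - {"x": 80, "y": -40, "z": 0, "spin": 2, "fingers": 1}
    - {"x": 120, "y": -85, "z": 0, "spin": 4, "fingers": 1}
    - {"x": 150, "y": -135, "z": 0, "spin": 5, "fingers": 1}
    - {"x": 160, "y": -185, "z": 5, "spin": 6, "fingers": 1}
    - {"x": 160, "y": -235, "z": 20, "spin": 8.5, "fingers": 1}
    - {"x": 160, "y": -270, "z": 32, "spin": 8.5, "fingers": 1}
    - {"x": 160, "y": -279, "z": 35.5, "spin": 8.5, "fingers": 1}

```text
clock: 7.35
eef_pos: [0.5446, -0.0836, 0.1045]
tool_rot: [-0.087, 0.996, 0.0, -0.002]
ft_force: [0.2, 0.6, -3.5]
grip_width: 0.0593
grasp_force: 65.5
```

Request:
jog_arm:
  motion:
    - {"x": 0, "y": 0, "z": 0, "spin": 0, "fingers": 1}
    - {"x": 0, "y": 0, "z": 0, "spin": 0, "fingers": 1}

```text
clock: 7.6
eef_pos: [0.545, -0.0805, 0.1067]
tool_rot: [-0.089, 0.996, 0.0, -0.0]
ft_force: [-0.3, 0.1, -2.7]
grip_width: 0.0594
grasp_force: 65.6
```

Run:
```python
from h import *
togo(hang(.035,.0225),190.2); togo(hang(0.0,.0225),190.2)
c=grab('scene','s7.png');ct=grab('top','t7.png')
p=SEAT+[0,0,.12]
a=cv2.imread('pics/s7.png');u,v=proj(c,p)[0].astype(int);a=a[v-50:v+50,u-60:u+60]
b=cv2.imread('pics/t7.png');u,v=proj(ct,p)[0].astype(int);b=b[v-50:v+80,u-65:u+65]
out=np.zeros((400,800,3),np.uint8);out[:,:400]=cv2.resize(a,(400,400),interpolation=cv2.INTER_CUBIC);out[:,400:]=cv2.resize(b,(400,400),interpolation=cv2.INTER_CUBIC);cv2.imwrite('pics/s7c.png',out)
```

```text
clock 7.60 tcp [ 0.545  -0.0805  0.1067] yaw -169.76 shift [ 1.1 -1.6  1.2] spin 0.04
clock 7.60 tcp [ 0.545  -0.0805  0.1067] yaw -169.76 shift [-33.9  -1.6   1.2] spin 0.04
```

View pics/s7c.png

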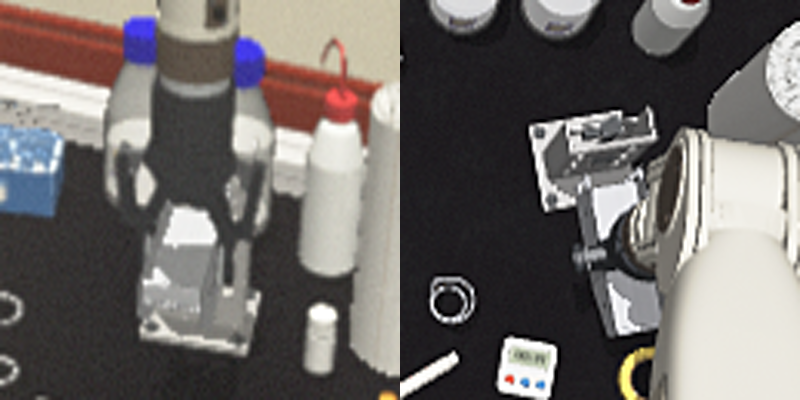

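The left view shows the cradle held in front of the plate. The right view shows its back end just in front of the plate and laterally lined up. I approach in small force-checked steps.

Request:
jog_arm:
  motion:
    - {"x": -6, "y": -1.5, "z": 1, "spin": 0, "fingers": 1}
    - {"x": -12, "y": -1.5, "z": 1, "spin": 0, "fingers": 1}
    - {"x": -18, "y": -1.5, "z": 1, "spin": 0, "fingers": 1}
    - {"x": -22, "y": -1.5, "z": 1, "spin": 0, "fingers": 1}
    - {"x": -25, "y": -1.5, "z": 1, "spin": 0, "fingers": 1}
    - {"x": -28, "y": -1.5, "z": 1, "spin": 0, "fingers": 1}

```text
clock: 8.45
eef_pos: [0.5732, -0.0781, 0.1057]
tool_rot: [-0.089, 0.996, 0.0, -0.0]
ft_force: [0.1, 0.7, -2.3]
grip_width: 0.0597
grasp_force: 65.6
```

Run:
```python
from h import *
togo(hang(0.0,.0225),190.2);print(readout.get_obs()['ft_force'])
```

```text
clock 8.45 tcp [ 0.5732 -0.0781  0.1057] yaw -169.84 shift [-5.8  1.1  0.2] spin -0.04
[ 0.05530844  0.70661605 -2.26131486]
```

Request:
jog_arm:
  motion:
    - {"x": -2, "y": 0.5, "z": 0, "spin": 0, "fingers": 1}
    - {"x": -4, "y": 0.5, "z": 0, "spin": 0, "fingers": 1}
    - {"x": -6, "y": 0.5, "z": 0, "spin": 0, "fingers": 1}
    - {"x": -6, "y": 0.5, "z": 0, "spin": 0, "fingers": 1}

```text
clock: 8.95
eef_pos: [0.5789, -0.0766, 0.1057]
tool_rot: [-0.089, 0.996, 0.0, -0.0]
ft_force: [-0.6, 0.1, -2.6]
grip_width: 0.0594
grasp_force: 65.7
```

Request:
jog_arm:
  motion:
    - {"x": -1, "y": 0, "z": 0, "spin": 0, "fingers": 1}
    - {"x": -2, "y": 0, "z": 0, "spin": 0, "fingers": 1}
    - {"x": -3, "y": 0, "z": 0, "spin": 0, "fingers": 1}
    - {"x": -3, "y": 0, "z": 0, "spin": 0, "fingers": 1}

```text
clock: 9.45
eef_pos: [0.5788, -0.0765, 0.1051]
tool_rot: [-0.088, 0.996, -0.0, -0.003]
ft_force: [-7.6, -2.0, -0.5]
grip_width: 0.0596
grasp_force: 65.9
```

Run:
```python
from h import *
togo(hang(0.0,.0225),190.2);print(readout.get_obs()['ft_force'])
```

```text
clock 9.45 tcp [ 0.5788 -0.0765  0.1051] yaw -169.89 shift [ 0.1  0.5 -0.4] spin -0.09
[-7.56896135 -2.00601517 -0.51719138]
```

Request:
jog_arm:
  motion:
    - {"x": 2, "y": 0, "z": 0, "spin": 0, "fingers": 1}
    - {"x": 2, "y": 0, "z": 3, "spin": 0, "fingers": 1}
    - {"x": 2, "y": 0, "z": 6, "spin": 0, "fingers": 1}
    - {"x": 2, "y": 0, "z": 9, "spin": 0, "fingers": 1}
    - {"x": 2, "y": 0, "z": 11, "spin": 0, "fingers": 1}
    - {"x": 2, "y": 0, "z": 12, "spin": 0, "fingers": 1}

```text
clock: 10.2
eef_pos: [0.5788, -0.0768, 0.0957]
tool_rot: [-0.088, 0.996, -0.0, -0.0]
ft_force: [-13.4, -1.0, 12.8]
grip_width: 0.0593
grasp_force: 67.0
```

Run:
```python
from h import *
togo(hang(0.0,.0),190.2);print(readout.get_obs()['ft_force'])
```

```text
clock 10.20 tcp [ 0.5788 -0.0768  0.0957] yaw -169.86 shift [-0.   0.8 12.7] spin -0.06
[-13.38968523  -1.02582677  12.78004378]
```

Request:
jog_arm:
  motion:
    - {"x": 1, "y": 0, "z": 2, "spin": 0, "fingers": 1}
    - {"x": 1, "y": 0, "z": 4, "spin": 0, "fingers": 1}
    - {"x": 1, "y": 0, "z": 4, "spin": 0, "fingers": 1}

```text
clock: 10.58
eef_pos: [0.5775, -0.0772, 0.0914]
tool_rot: [-0.088, 0.996, -0.0, -0.001]
ft_force: [-11.1, -2.4, 8.5]
grip_width: 0.0594
grasp_force: 67.2
```

Request:
jog_arm:
  motion:
    - {"x": 0.5, "y": 0, "z": 2, "spin": 0, "fingers": 1}
    - {"x": 0.5, "y": 0, "z": 4, "spin": 0, "fingers": 1}
    - {"x": 0.5, "y": 0, "z": 4, "spin": 0, "fingers": 1}

```text
clock: 10.95
eef_pos: [0.5772, -0.0772, 0.0897]
tool_rot: [-0.088, 0.996, -0.0, 0.0]
ft_force: [-14.6, -0.6, 20.1]
grip_width: 0.0596
grasp_force: 68.8
```

Request:
jog_arm:
  motion:
    - {"x": 0.5, "y": 0, "z": -4, "spin": 0, "fingers": 1}
    - {"x": 0.5, "y": 0, "z": -4, "spin": 0, "fingers": -1}
    - {"x": 0.5, "y": 0, "z": -4, "spin": 0, "fingers": -1}
    - {"x": 0.5, "y": 0, "z": -4, "spin": 0, "fingers": -1}
    - {"x": 0.5, "y": 0, "z": -4, "spin": 0, "fingers": -1}
    - {"x": 0.5, "y": 0, "z": -4, "spin": 0, "fingers": -1}

```text
clock: 11.7
eef_pos: [0.578, -0.0767, 0.0897]
tool_rot: [-0.089, 0.996, 0.0, 0.0]
ft_force: [0.1, 0.1, -0.9]
grip_width: 0.0852
grasp_force: 0.0
```

Request:
jog_arm:
  motion:
    - {"x": 5, "y": 0, "z": -40, "spin": 0, "fingers": -1}
    - {"x": 15, "y": 0, "z": -90, "spin": 0, "fingers": -1}
    - {"x": 30, "y": 0, "z": -130, "spin": 0, "fingers": 1}
    - {"x": 40, "y": 0, "z": -150, "spin": 0, "fingers": 1}
    - {"x": 40, "y": 0, "z": -150, "spin": 0, "fingers": 1}
    - {"x": 40, "y": 0, "z": -150, "spin": 0, "fingers": 1}

```text
clock: 12.45
eef_pos: [0.5384, -0.0837, 0.2387]
tool_rot: [-0.089, 0.996, 0.0, -0.001]
ft_force: [-0.5, -0.0, -0.9]
grip_width: 0.0121
grasp_force: 0.0
```

Run:
```python
from h import *
c=grab('wrist','w8.png');np.savez('pics/v8.npz',**{k:np.array(c[k]) for k in('pixels','K','dist','rvec','tvec')})
g=cv2.cvtColor(c['pixels'],cv2.COLOR_RGB2GRAY)
for h in(0,.007,.01):
  F=lambda x,y,z:SEAT-PX*x+PV*y+[0,0,.06+h+z]
  print(h,proj(c,[F(.155,.03,.065),F(.155,-.03,.065),F(0,.026,.05),F(0,-.026,.05),F(.151,0,.05),F(.155,0,.065),F(0.,.03,.075),F(0,-.03,.075)]).round(1).tolist())
for r in (60,90,120,140,160,180,200,220,240):
  print(r,g[r,230:410:4].tolist())
togo(SEAT-PX*.02+[0,0,.15],190.2)
print(readout.get_obs()['grip_width'])
```

```text
0 [[355.8, 153.3], [285.5, 153.4], [345.1, 297.3], [296.0, 297.4], [320.6, 155.2], [320.6, 153.4], [351.3, 313.0], [290.0, 313.1]]
0.007 [[356.7, 154.7], [284.6, 154.8], [345.7, 301.5], [295.5, 301.5], [320.6, 156.5], [320.7, 154.7], [352.0, 317.9], [289.4, 318.0]]
0.01 [[357.2, 155.3], [284.2, 155.3], [345.9, 303.3], [295.3, 303.4], [320.6, 157.0], [320.7, 155.3], [352.3, 320.1], [289.1, 320.1]]
60 [20, 17, 28, 25, 22, 30, 19, 25, 67, 148, 153, 74, 37, 27, 24, 38, 33, 33, 30, 30, 37, 29, 191, 220, 230, 45, 44, 39, 38, 36, 42, 43, 34, 36, 45, 41, 49, 49, 53, 49, 51, 55, 100, 243, 244]
90 [16, 28, 24, 18, 25, 31, 19, 25, 25, 27, 29, 35, 29, 26, 71, 154, 228, 225, 233, 69, 37, 44, 36, 39, 43, 44, 40, 43, 49, 44, 41, 48, 47, 50, 53, 54, 46, 53, 55, 130, 245, 205, 200, 199, 206]
120 [27, 20, 28, 19, 23, 25, 18, 33, 27, 32, 22, 24, 26, 34, 19, 25, 27, 35, 27, 31, 41, 37, 36, 34, 38, 40, 42, 44, 43, 46, 47, 45, 45, 48, 45, 47, 49, 54, 54, 53, 54, 61, 60, 56, 83]
140 [26, 29, 32, 30, 35, 22, 29, 31, 24, 31, 33, 31, 28, 34, 36, 27, 30, 35, 36, 33, 42, 38, 42, 40, 44, 45, 45, 46, 49, 49, 44, 
[... 470 characters left out ...]
 33, 36, 43, 43, 37, 35, 44, 49, 51, 46, 52, 88, 95, 232, 228, 229, 227, 230, 227, 229, 232, 231, 233, 229, 231, 231, 174, 95, 83, 54, 57, 55, 53, 53, 49, 47, 48, 41, 40, 47, 43, 41]
220 [39, 36, 37, 41, 40, 39, 46, 39, 47, 48, 51, 51, 54, 51, 74, 104, 230, 228, 228, 227, 228, 225, 228, 231, 230, 230, 229, 231, 229, 177, 100, 63, 58, 61, 59, 56, 53, 51, 49, 49, 44, 48, 43, 41, 47]
240 [180, 121, 45, 42, 47, 46, 49, 49, 46, 50, 40, 49, 51, 133, 78, 105, 231, 228, 227, 227, 227, 225, 228, 227, 228, 227, 228, 230, 229, 133, 99, 113, 190, 54, 61, 59, 53, 47, 53, 41, 45, 42, 44, 39, 40]
clock 12.50 tcp [ 0.5382 -0.0837  0.2382] yaw -169.83 shift [-96.7   1.3  88. ] spin -0.03
0.004401268927479919
```

Run:
```python
from h import *
togo(SEAT-PX*.024+[0,0,.135],190.2)
```

```text
clock 12.50 tcp [ 0.5382 -0.0837  0.2382] yaw -169.83 shift [-92.7   1.3 103. ] spin -0.03
```

Request:
jog_arm:
  motion:
    - {"x": -30, "y": 0, "z": 0, "spin": 0, "fingers": 1}
    - {"x": -70, "y": 1, "z": 15, "spin": 0, "fingers": 1}
    - {"x": -93, "y": 1, "z": 45, "spin": 0, "fingers": 1}
    - {"x": -93, "y": 1, "z": 75, "spin": 0, "fingers": 1}
    - {"x": -93, "y": 1, "z": 95, "spin": 0, "fingers": 1}
    - {"x": -93, "y": 1, "z": 103, "spin": 0, "fingers": 1}
    - {"x": -93, "y": 1, "z": 103, "spin": 0, "fingers": 1}

```text
clock: 13.38
eef_pos: [0.6294, -0.0663, 0.1355]
tool_rot: [-0.089, 0.996, 0.0, -0.001]
ft_force: [0.4, -0.6, -0.4]
grip_width: 0.0002
grasp_force: 0.0
```

Request:
jog_arm:
  motion:
    - {"x": 0, "y": 0, "z": 5, "spin": 0, "fingers": 1}
    - {"x": 0, "y": 0, "z": 10, "spin": 0, "fingers": 1}
    - {"x": 0, "y": 0, "z": 14, "spin": 0, "fingers": 1}
    - {"x": 0, "y": 0, "z": 17, "spin": 0, "fingers": 1}
    - {"x": 0, "y": 0, "z": 20, "spin": 0, "fingers": 1}
    - {"x": 0, "y": 0, "z": 20, "spin": 0, "fingers": 1}

```text
clock: 14.12
eef_pos: [0.63, -0.0666, 0.1189]
tool_rot: [-0.089, 0.996, -0.0, 0.001]
ft_force: [-3.7, -0.8, 8.5]
grip_width: 0.0001
grasp_force: 4.4
```

Request:
jog_arm:
  motion:
    - {"x": 0, "y": 0, "z": 2, "spin": 0, "fingers": 1}
    - {"x": 0, "y": 0, "z": 4, "spin": 0, "fingers": 1}
    - {"x": 0, "y": 0, "z": 5, "spin": 0, "fingers": 1}
    - {"x": 0, "y": 0, "z": 5, "spin": 0, "fingers": 1}

```text
clock: 14.62
eef_pos: [0.63, -0.0668, 0.1173]
tool_rot: [-0.088, 0.996, -0.001, 0.002]
ft_force: [-8.9, 0.1, 21.5]
grip_width: 0.0003
grasp_force: 11.4
```

Request:
jog_arm:
  motion:
    - {"x": 1, "y": 0, "z": 1, "spin": 0, "fingers": 1}
    - {"x": 2, "y": 0, "z": 2, "spin": 0, "fingers": 1}
    - {"x": 2, "y": 0, "z": 3, "spin": 0, "fingers": 1}
    - {"x": 2, "y": 0, "z": 3, "spin": 0, "fingers": 1}

```text
clock: 15.12
eef_pos: [0.6301, -0.0669, 0.1159]
tool_rot: [-0.089, 0.996, -0.001, 0.004]
ft_force: [-7.5, 0.9, 25.0]
grip_width: -0.0
grasp_force: 13.0
```

Request:
jog_arm:
  motion:
    - {"x": 0, "y": 0, "z": 1, "spin": 0, "fingers": 1}
    - {"x": 0, "y": 0, "z": 2, "spin": 0, "fingers": 1}
    - {"x": 0, "y": 0, "z": 3, "spin": 0, "fingers": 1}
    - {"x": 0, "y": 0, "z": 3, "spin": 0, "fingers": 1}

```text
clock: 15.62
eef_pos: [0.6291, -0.0669, 0.1088]
tool_rot: [-0.089, 0.996, -0.0, 0.002]
ft_force: [-3.5, 0.4, 15.0]
grip_width: 0.0004
grasp_force: 7.5
```

Request:
jog_arm:
  motion:
    - {"x": 0, "y": 0, "z": 2, "spin": 0, "fingers": 1}
    - {"x": 0, "y": 0, "z": 4, "spin": 0, "fingers": 1}
    - {"x": 0, "y": 0, "z": 4, "spin": 0, "fingers": 1}
    - {"x": 0, "y": 0, "z": 0, "spin": 0, "fingers": 1}

```text
clock: 16.12
eef_pos: [0.629, -0.0669, 0.1091]
tool_rot: [-0.089, 0.996, -0.0, 0.002]
ft_force: [-0.5, 0.2, 3.7]
grip_width: 0.0003
grasp_force: 1.5
```

Request:
jog_arm:
  motion:
    - {"x": 0, "y": 0, "z": -10, "spin": 0, "fingers": 1}
    - {"x": 0, "y": 0, "z": -40, "spin": 0, "fingers": 1}
    - {"x": 10, "y": 0, "z": -90, "spin": 0, "fingers": 1}
    - {"x": 25, "y": 0, "z": -150, "spin": 0, "fingers": 0}
    - {"x": 35, "y": 0, "z": -200, "spin": 0, "fingers": -1}
    - {"x": 35, "y": 0, "z": -230, "spin": 0, "fingers": -1}
    - {"x": 35, "y": 0, "z": -230, "spin": 0, "fingers": -1}

```text
clock: 17.0
eef_pos: [0.5946, -0.0732, 0.3383]
tool_rot: [-0.089, 0.996, -0.001, 0.002]
ft_force: [-0.1, -0.9, 0.6]
grip_width: 0.072
grasp_force: 0.0
```

Run:
```python
from h import *
c=grab('wrist','w9.png');np.savez('pics/v9.npz',**{k:np.array(c[k]) for k in('pixels','K','dist','rvec','tvec')})
g=cv2.cvtColor(c['pixels'],cv2.COLOR_RGB2GRAY)
for h in(0,.009):
  F=lambda x,y,z:SEAT-PX*x+PV*y+[0,0,.06+h+z]
  print(h,proj(c,[F(.155,.03,.065),F(.155,-.03,.065),F(.02,.026,.05),F(.02,-.026,.05)]).round(1).tolist())
print('nose px',proj(c,[SEAT+PV*.012-PX*.005+[0,0,.111],SEAT-PV*.012-PX*.005+[0,0,.111],SEAT-PV*.012+[0,0,.119]]).round(1).tolist())
P=proj(c,[SEAT-PX*(x/1000)+[0,0,.11] for x in range(30,-2,-2)]);print([(x,int(g[int(round(v)),int(round(u))])) for x,(u,v) in zip(range(30,-2,-2),P)])
print(proj(c,[.533,-.301,.05]))
togo([.5,-.28,.32],145)
```

```text
0 [[347.5, 86.1], [293.2, 86.1], [340.5, 198.2], [300.3, 198.2]]
0.009 [[348.2, 85.7], [292.5, 85.8], [340.9, 200.4], [299.9, 200.4]]
nose px [[329.6, 209.4], [311.2, 209.4], [311.1, 215.2]]
[(30, 225), (28, 225), (26, 224), (24, 225), (22, 226), (20, 224), (18, 225), (16, 223), (14, 226), (12, 228), (10, 131), (8, 138), (6, 141), (4, 76), (2, 70), (0, 71)]
[[159.65144489  84.49722852]]
clock 17.05 tcp [ 0.594  -0.0731  0.336 ] yaw -169.84 shift [ 129.  -187.1   15.9] spin 45.16
```

Run:
```python
from h import *
c=get('rack1')
h=cv2.cvtColor(c['pixels'],cv2.COLOR_RGB2HSV);m=((h[...,0]>95)&(h[...,0]<125)&(h[...,1]>120)&(h[...,2]>50)).astype(np.uint8)
m[:130]=0;m[270:]=0;m[:,:310]=0;m[:,450:]=0;m=cv2.morphologyEx(m,cv2.MORPH_CLOSE,np.ones((5,5)))
n,l,s,ce=cv2.connectedComponentsWithStats(m);i=1+s[1:,4].argmax()
cn=cv2.findContours((l==i).astype(np.uint8),0,1)[0][0];P=plane(c,cn.reshape(-1,2),.045)
r=cv2.minAreaRect((P[:,:2]*1000).astype(np.float32));print(r)
q=np.array([(343.7,168),(421.6,216.6),(403.2,240.7)]);Q=plane(c,q,.05);print(Q.round(3),[np.degrees(np.arctan2(*(Q[1]-Q[0])[[1,0]]))])
for a in(140,145,150):
  t=np.radians(a);C=np.array([.533,-.301,0]);togo(C+.075*np.array([np.cos(t),np.sin(t),0])+[0,0,.30],a)
```

```text
((533.07763671875, -304.99591064453125), (58.37383270263672, 141.2913360595703), 65.31719207763672)
[[ 0.481 -0.253  0.05 ]
 [ 0.604 -0.313  0.05 ]
 [ 0.585 -0.354  0.05 ]] [np.float64(-26.014071735276918)]
clock 17.05 tcp [ 0.594  -0.0731  0.336 ] yaw -169.84 shift [ 148.3 -156.    35.9] spin 50.16
clock 17.05 tcp [ 0.594  -0.0731  0.336 ] yaw -169.84 shift [ 153.2 -160.4   35.9] spin 45.16
clock 17.05 tcp [ 0.594  -0.0731  0.336 ] yaw -169.84 shift [ 157.6 -165.2   35.9] spin 40.16
```

Request:
jog_arm:
  motion:
    - {"x": 25, "y": -25, "z": 0, "spin": 5, "fingers": -1}
    - {"x": 60, "y": -60, "z": 5, "spin": 10, "fingers": -1}
    - {"x": 100, "y": -105, "z": 15, "spin": 18, "fingers": -1}
    - {"x": 135, "y": -140, "z": 25, "spin": 25, "fingers": -1}
    - {"x": 155, "y": -165, "z": 36, "spin": 32, "fingers": -1}
    - {"x": 160, "y": -170, "z": 36, "spin": 35, "fingers": -1}
    - {"x": 160, "y": -170, "z": 36, "spin": 35, "fingers": -1}

```text
clock: 17.92
eef_pos: [0.4648, -0.2687, 0.2974]
tool_rot: [0.216, 0.977, 0.001, -0.002]
ft_force: [-0.2, 0.4, -0.0]
grip_width: 0.0854
grasp_force: 0.0
```

Run:
```python
from h import *
c=grab('wrist','w10.png');np.savez('pics/rack2.npz',**{k:np.array(c[k]) for k in('pixels','K','dist','rvec','tvec')})
u,v=proj(c,[.533,-.305,.05])[0];print(u,v)
h=cv2.cvtColor(c['pixels'],cv2.COLOR_RGB2HSV)
m=((h[...,0]>95)&(h[...,0]<125)&(h[...,1]>120)&(h[...,2]>50)).astype(np.uint8)
n,l,s,ce=cv2.connectedComponentsWithStats(cv2.morphologyEx(m,cv2.MORPH_CLOSE,np.ones((5,5))));i=1+s[1:,4].argmax()
cn=cv2.findContours((l==i).astype(np.uint8),0,1)[0][0];print(s[i],cv2.minAreaRect(cn),cv2.approxPolyDP(cn,3,True).reshape(-1,2).tolist())
mm=(l==i)
for r in range(s[i][1],s[i][1]+s[i][3],6):
  x=np.where(mm[r])[0];print(r,x.min(),x.max(),end=' | ')
o=((h[...,0]>8)&(h[...,0]<25)&(h[...,1]>150)&(h[...,2]>150)).astype(np.uint8);print('orange',cv2.connectedComponentsWithStats(o)[2:])
# top-rail brightness profile
g=c['pixels'][...,2]
for r in(int(v)-20,int(v),int(v)+20): print(r,g[r,int(u)-45:int(u)+45].tolist())
togo([.533,-.305,.3],155)
```

```text
316.5072485069927 221.88462675327676
[ 298  170   34   96 2783] ((314.5, 217.5), (95.0, 33.0), 90.0) [[302, 170], [298, 176], [300, 264], [328, 265], [330, 173]]
170 302 323 | 176 298 330 | 182 298 331 | 188 298 330 | 194 298 330 | 200 298 330 | 206 298 330 | 212 298 330 | 218 299 330 | 224 299 330 | 230 299 330 | 236 299 330 | 242 299 330 | 248 299 330 | 254 300 330 | 260 300 330 | orange (array([[     0,      0,    640,    400, 255843],
       [   397,     57,      5,      1,      5],
       [   403,     57,      1,      1,      1],
       [   394,     58,      2,      1,      2],
       [   408,     58,      1,      1,      1],
       [   388,     60,      1,      1,      1],
       [   412,     60,      1,      1,      1],
       [   414,     61,      2,      2,      2],
       [   385,     62,      1,      1,      1],
       [   417,     63,      1,      1,      1],
       [   378,     65,      4,      4,      4],
       [   419,     65,      1,      1,      1],
       [   396,     66,      1,      1,      1],
       [   404,     66,      1,      1,      1],
       [   420,     
[... 3243 characters left out ...]
215, 209, 225, 218, 214, 215, 216, 214, 219, 159, 126, 159, 206, 218, 215, 208, 228, 239, 152, 47, 51, 59, 53, 51, 59, 51, 51, 58, 54, 49, 44, 56, 55, 49, 47, 50, 51, 51, 49, 54, 48, 45, 48, 49, 47, 52, 42, 50, 49]
241 [61, 55, 57, 60, 58, 60, 54, 57, 58, 63, 59, 59, 57, 64, 61, 61, 63, 58, 59, 57, 62, 60, 64, 63, 61, 55, 54, 57, 115, 145, 148, 211, 170, 144, 142, 135, 135, 144, 142, 133, 151, 223, 204, 222, 225, 227, 228, 226, 229, 230, 230, 171, 220, 231, 229, 228, 215, 231, 238, 144, 49, 59, 53, 56, 54, 55, 58, 56, 54, 53, 57, 56, 54, 52, 51, 52, 55, 54, 48, 49, 49, 53, 53, 52, 56, 51, 50, 52, 52, 53]
clock 17.98 tcp [ 0.4654 -0.2683  0.2979] yaw 155.18 shift [-76.8  -4.9  -2.4] spin 0.18
```

Run:
```python
from h import *
c=get('rack2')
E=lambda px,z:plane(c,px,z)
for z in(.05,):
  L=E([(298.6,225),(299.5,260)],z);Rr=E([(330.6,225),(330.7,260)],z)
  print('width',[np.linalg.norm(a[:2]-b[:2]) for a,b in zip(L,Rr)])
  m=(L+Rr)/2;
far=E([(314.5,265.3)],.05)[0];near0=E([(314.5,169.5)],0.)[0];near5=E([(314.5,169.5)],0.05)[0]
u=far-near0;u[2]=0;print('len',np.linalg.norm(u));u/=np.linalg.norm(u);print('yaw',np.degrees(np.arctan2(u[1],u[0])))
ctr=far-u*.065;ctr2=near0+u*.065;print(ctr.round(4),ctr2.round(4),'mid edges',m.round(4))
for e in(E([(298.2,200),(299.7,262)],.05),E([(330.5,200),(330.7,262)],.05)):
  d=e[1]-e[0];print('edge yaw',np.degrees(np.arctan2(d[1],d[0])))
# height of far end by two views: top-far corner right in rack1 vs rack2
c1=get('rack1');print('tri far corners',tri(c1,[(421.6,216.6),(403.2,240.7)],c,[(330.7,265),(299.6,264.5)]).round(4).tolist())
print('tri orange',tri(c1,[(363.7,197.5)],c,[(321.5,208.4)]).round(4))
```

```text
width [np.float64(0.044801043345448995), np.float64(0.04540639916630486)]
len 0.13205894051194692
yaw -24.854057999232314
[ 0.5346 -0.3093  0.05  ] [ 0.5328 -0.3084  0.    ] mid edges [[ 0.5361 -0.3094  0.05  ]
 [ 0.5861 -0.3321  0.05  ]]
edge yaw -24.836477710875336
edge yaw -24.113256044389686
tri far corners [[0.6085, -0.3168, 0.0397, 0.0006], [0.5887, -0.3593, 0.0386, 0.0002]]
tri orange [[ 5.123e-01 -2.878e-01  6.710e-02  3.000e-04]]
```

Run:
```python
from h import *
togo([.534,-.3088,.021],155.4)
```

```text
clock 17.98 tcp [ 0.4654 -0.2683  0.2979] yaw 155.18 shift [-80.3  -8.1 276.6] spin -0.22
```

Request:
jog_arm:
  motion:
    - {"x": -30, "y": -4, "z": 20, "spin": 0, "fingers": -1}
    - {"x": -65, "y": -7, "z": 60, "spin": 0, "fingers": -1}
    - {"x": -80, "y": -8, "z": 100, "spin": 0, "fingers": -1}
    - {"x": -80, "y": -8, "z": 140, "spin": 0, "fingers": -1}
    - {"x": -80, "y": -8, "z": 165, "spin": 0, "fingers": -1}
    - {"x": -80, "y": -8, "z": 170, "spin": 0, "fingers": -1}
    - {"x": -80, "y": -8, "z": 170, "spin": 0, "fingers": -1}
    - {"x": -80, "y": -8, "z": 170, "spin": 0, "fingers": -1}

```text
clock: 18.98
eef_pos: [0.5363, -0.3097, 0.1315]
tool_rot: [0.215, 0.977, -0.0, 0.001]
ft_force: [0.7, 0.0, -0.0]
grip_width: 0.0853
grasp_force: 0.0
```

Run:
```python
from h import *
togo([.534,-.3088,.021],155.4)
```

```text
clock 18.98 tcp [ 0.5363 -0.3097  0.1315] yaw 155.20 shift [  2.8  -0.2 110.5] spin -0.20
```

Request:
jog_arm:
  motion:
    - {"x": 2, "y": 0, "z": 20, "spin": 0, "fingers": -1}
    - {"x": 2, "y": 0, "z": 50, "spin": 0, "fingers": -1}
    - {"x": 2, "y": 0, "z": 80, "spin": 0, "fingers": -1}
    - {"x": 2, "y": 0, "z": 100, "spin": 0, "fingers": -1}
    - {"x": 2, "y": 0, "z": 109, "spin": 0, "fingers": -1}
    - {"x": 2, "y": 0, "z": 109, "spin": 0, "fingers": -1}
    - {"x": 2, "y": 0, "z": 109, "spin": 0, "fingers": -1}

```text
clock: 19.85
eef_pos: [0.5344, -0.3091, 0.0223]
tool_rot: [0.215, 0.977, -0.0, 0.001]
ft_force: [-0.5, -0.3, 0.2]
grip_width: 0.0854
grasp_force: 0.0
```

Request:
jog_arm:
  motion:
    - {"x": 0, "y": 0, "z": 0, "spin": 0, "fingers": -0.2}
    - {"x": 0, "y": 0, "z": 0, "spin": 0, "fingers": 0.0}
    - {"x": 0, "y": 0, "z": 0, "spin": 0, "fingers": 0.2}
    - {"x": 0, "y": 0, "z": 0, "spin": 0, "fingers": 1}
    - {"x": 0, "y": 0, "z": 0, "spin": 0, "fingers": 1}
    - {"x": 0, "y": 0, "z": 0, "spin": 0, "fingers": 1}
    - {"x": 0, "y": 0, "z": 0, "spin": 0, "fingers": 1}

```text
clock: 20.72
eef_pos: [0.5337, -0.3089, 0.0216]
tool_rot: [0.215, 0.977, -0.0, 0.0]
ft_force: [-2.6, 0.6, 4.8]
grip_width: 0.0421
grasp_force: 60.1
```

Run:
```python
from h import *
togo([.534,-.3088,.021],155.4);print(readout.get_obs()['ft_force'])
```

```text
clock 20.73 tcp [ 0.5337 -0.3089  0.0216] yaw 155.16 shift [-0.3  0.2  0.6] spin -0.24
[-2.61014052  0.56801189  4.76806775]
```

Run:
```python
from h import *
togo(SEAT-PX*.078+[0,0,.225],190.2)
```

```text
clock 20.73 tcp [ 0.5337 -0.3089  0.0216] yaw 155.16 shift [  59.6  229.4 -203.5] spin -35.04
```

Request:
jog_arm:
  motion:
    - {"x": 0, "y": 0, "z": -5, "spin": 0, "fingers": 1}
    - {"x": 0, "y": 0, "z": -25, "spin": 0, "fingers": 1}
    - {"x": 0, "y": 0, "z": -60, "spin": 0, "fingers": 1}
    - {"x": 0, "y": 0, "z": -100, "spin": 0, "fingers": 1}
    - {"x": 0, "y": 0, "z": -140, "spin": 0, "fingers": 1}
    - {"x": 0, "y": 0, "z": -175, "spin": 0, "fingers": 1}
    - {"x": 0, "y": 0, "z": -200, "spin": 0, "fingers": 1}
    - {"x": 0, "y": 0, "z": -205, "spin": 0, "fingers": 1}

```text
clock: 21.72
eef_pos: [0.5342, -0.3089, 0.2274]
tool_rot: [0.215, 0.977, -0.0, 0.002]
ft_force: [0.4, 0.1, -1.9]
grip_width: 0.0419
grasp_force: 60.9
```

Run:
```python
from h import *
togo(SEAT-PX*.078+[0,0,.225],190.2);print(readout.get_obs()['grip_width'])
c=grab('wrist','w11.png');np.savez('pics/hr.npz',**{k:np.array(c[k]) for k in('pixels','K','dist','rvec','tvec')})
p,R,o=pose();
h=cv2.cvtColor(c['pixels'],cv2.COLOR_RGB2HSV)
m=((h[...,0]>95)&(h[...,0]<125)&(h[...,1]>120)&(h[...,2]>50)).astype(np.uint8)
n,l,s,ce=cv2.connectedComponentsWithStats(cv2.morphologyEx(m,cv2.MORPH_CLOSE,np.ones((5,5))));i=1+s[1:,4].argmax();print(s[i])
mm=l==i
for r in range(s[i][1],s[i][1]+s[i][3],8):
  x=np.where(mm[r])[0];print(r,x.min(),x.max(),end=' | ')
T=R.apply([[.065,-.022,-.028],[.065,.022,-.028],[.065,-.022,.022],[.065,.022,.022],[0,-.022,-.028],[0,.022,-.028]])+p;print('\nexpected',proj(c,T).round(1).tolist())
o=((h[...,0]>8)&(h[...,0]<25)&(h[...,1]>150)&(h[...,2]>150)).astype(np.uint8);o[:100]=0;_,_,ss,cc=cv2.connectedComponentsWithStats(o);print(ss[1:][ss[1:,4]>20],cc[1:][ss[1:,4]>20])
```

```text
clock 21.73 tcp [ 0.5342 -0.3089  0.2274] yaw 155.17 shift [ 60.3 229.3   2.2] spin -35.03
0.04189279958700665
[  262   132   117   227 16456]
132 283 356 | 140 269 371 | 148 262 378 | 156 263 377 | 164 264 376 | 172 264 376 | 180 265 375 | 188 265 375 | 196 266 374 | 204 267 374 | 212 267 373 | 220 268 373 | 228 268 372 | 236 269 372 | 244 270 325 | 252 270 324 | 260 271 325 | 268 272 328 | 276 273 367 | 284 273 366 | 292 274 366 | 300 274 366 | 308 274 366 | 316 273 367 | 324 273 367 | 332 274 366 | 340 275 365 | 348 276 365 | 356 312 333 | 
expected [[261.1, 143.3], [376.5, 143.3], [278.3, 131.2], [360.0, 131.2], [269.9, 289.7], [368.0, 289.7]]
[[ 329  237   44   42 1464]] [[350.87978142 257.96448087]]
```

Request:
jog_arm:
  motion:
    - {"x": 4, "y": 12, "z": 0, "spin": -3, "fingers": 1}
    - {"x": 12, "y": 40, "z": 0, "spin": -8, "fingers": 1}
    - {"x": 22, "y": 80, "z": 0, "spin": -14, "fingers": 1}
    - {"x": 33, "y": 125, "z": 0, "spin": -20, "fingers": 1}
    - {"x": 44, "y": 168, "z": 0, "spin": -26, "fingers": 1}
    - {"x": 53, "y": 202, "z": 0, "spin": -31, "fingers": 1}
    - {"x": 58, "y": 222, "z": 0, "spin": -34, "fingers": 1}
    - {"x": 60, "y": 229, "z": 0, "spin": -35, "fingers": 1}

```text
clock: 22.78
eef_pos: [0.5748, -0.0743, 0.2248]
tool_rot: [-0.09, 0.996, 0.0, -0.001]
ft_force: [-0.0, -0.3, -0.4]
grip_width: 0.042
grasp_force: 61.0
```

Request:
jog_arm:
  motion:
    - {"x": 0, "y": 0, "z": 5, "spin": 0, "fingers": 1}
    - {"x": 0, "y": 0, "z": 15, "spin": 0, "fingers": 1}
    - {"x": 0, "y": 0, "z": 20, "spin": 0, "fingers": 1}
    - {"x": 0, "y": 0, "z": 20, "spin": 0, "fingers": 1}

```text
clock: 23.28
eef_pos: [0.5745, -0.0762, 0.2049]
tool_rot: [-0.088, 0.996, 0.0, -0.001]
ft_force: [-0.2, -0.7, -1.7]
grip_width: 0.0417
grasp_force: 61.0
```

Run:
```python
from h import *
togo(SEAT-PX*.078+[0,0,.150],190.2);togo(SEAT-PX*.078+[0,0,.1316],190.2)
p,R,o=pose()
c=grab('wrist','w12.png');a=cv2.imread('pics/w12.png')
cv2.imwrite('pics/w12c.png',cv2.resize(a[80:380,170:470],(600,600),interpolation=cv2.INTER_CUBIC))
```

```text
clock 23.27 tcp [ 0.5745 -0.0762  0.2049] yaw -169.91 shift [-1.5  0.4 54.9] spin -0.11
clock 23.27 tcp [ 0.5745 -0.0762  0.2049] yaw -169.91 shift [-1.5  0.4 73.3] spin -0.11
```

Request:
jog_arm:
  motion:
    - {"x": 0, "y": 0, "z": 10, "spin": 0, "fingers": 1}
    - {"x": 0, "y": 0, "z": 25, "spin": 0, "fingers": 1}
    - {"x": 0, "y": 0, "z": 40, "spin": 0, "fingers": 1}
    - {"x": 0, "y": 0, "z": 52, "spin": 0, "fingers": 1}
    - {"x": 0, "y": 0, "z": 60, "spin": 0, "fingers": 1}
    - {"x": 0, "y": 0, "z": 65, "spin": 0, "fingers": 1}
    - {"x": 0, "y": 0, "z": 67, "spin": 0, "fingers": 1}
    - {"x": 0, "y": 0, "z": 67, "spin": 0, "fingers": 1}

```text
clock: 24.32
eef_pos: [0.5754, -0.0756, 0.139]
tool_rot: [-0.089, 0.996, -0.0, 0.0]
ft_force: [0.3, -0.0, -1.8]
grip_width: 0.0418
grasp_force: 61.0
```

Run:
```python
from h import *
togo(SEAT-PX*.078+[0,0,.1316],190.2);print(readout.get_obs()['ft_force'])
```

```text
clock 24.32 tcp [ 0.5754 -0.0756  0.139 ] yaw -169.83 shift [-0.5 -0.   7.4] spin -0.03
[ 0.26074438 -0.01582643 -1.83479272]
```

No contact, and the rack is inside the side plates. I lower it until it touches the floor.

Request:
jog_arm:
  motion:
    - {"x": 0, "y": 0, "z": 2, "spin": 0, "fingers": 1}
    - {"x": 0, "y": 0, "z": 4, "spin": 0, "fingers": 1}
    - {"x": 0, "y": 0, "z": 6, "spin": 0, "fingers": 1}
    - {"x": 0, "y": 0, "z": 7, "spin": 0, "fingers": 1}
    - {"x": 0, "y": 0, "z": 7, "spin": 0, "fingers": 1}

```text
clock: 24.95
eef_pos: [0.5751, -0.0755, 0.1317]
tool_rot: [-0.089, 0.996, 0.0, -0.0]
ft_force: [0.1, -0.2, -2.0]
grip_width: 0.0421
grasp_force: 61.0
```

Request:
jog_arm:
  motion:
    - {"x": 0, "y": 0, "z": 1, "spin": 0, "fingers": 1}
    - {"x": 0, "y": 0, "z": 2, "spin": 0, "fingers": 1}
    - {"x": 0, "y": 0, "z": 2, "spin": 0, "fingers": 1}

```text
clock: 25.32
eef_pos: [0.5751, -0.0756, 0.13]
tool_rot: [-0.089, 0.996, -0.0, 0.0]
ft_force: [-0.5, -0.3, 0.2]
grip_width: 0.0423
grasp_force: 61.1
```

Request:
jog_arm:
  motion:
    - {"x": 0, "y": 0, "z": 0.5, "spin": 0, "fingers": 1}
    - {"x": 0, "y": 0, "z": 0.5, "spin": 0, "fingers": 0.3}
    - {"x": 0, "y": 0, "z": 0.5, "spin": 0, "fingers": 0}
    - {"x": 0, "y": 0, "z": 0.5, "spin": 0, "fingers": -0.4}
    - {"x": 0, "y": 0, "z": 0.5, "spin": 0, "fingers": -1}
    - {"x": 0, "y": 0, "z": 0.5, "spin": 0, "fingers": -1}
    - {"x": 0, "y": 0, "z": 0.5, "spin": 0, "fingers": -1}

```text
clock: 26.2
eef_pos: [0.5752, -0.0755, 0.1293]
tool_rot: [-0.089, 0.996, 0.0, 0.0]
ft_force: [-0.3, 0.1, 0.4]
grip_width: 0.0856
grasp_force: 0.0
```

Request:
jog_arm:
  motion:
    - {"x": 0, "y": 0, "z": -5, "spin": 0, "fingers": -1}
    - {"x": 0, "y": 0, "z": -20, "spin": 0, "fingers": -1}
    - {"x": 0, "y": 0, "z": -50, "spin": 0, "fingers": -1}
    - {"x": 0, "y": 0, "z": -90, "spin": 0, "fingers": -1}
    - {"x": 0, "y": 0, "z": -135, "spin": 0, "fingers": -1}
    - {"x": 0, "y": 0, "z": -175, "spin": 0, "fingers": -1}
    - {"x": 0, "y": 0, "z": -190, "spin": 0, "fingers": -1}

```text
clock: 27.08
eef_pos: [0.5762, -0.0757, 0.3242]
tool_rot: [-0.089, 0.996, -0.001, 0.004]
ft_force: [0.5, -0.9, -0.4]
grip_width: 0.0853
grasp_force: 0.0
```

Run:
```python
from h import *
togo([.5,-.07,.33]);print(readout.get_obs()['ft_force'])
c=grab('wrist','w13.png');cs=grab('scene','s13.png')
p=SEAT-PX*.06+[0,0,.12]
s=cv2.imread('pics/s13.png');u,v=proj(cs,p)[0].astype(int);s=s[v-50:v+50,u-40:u+40]
a=cv2.imread('pics/w13.png');u,v=proj(c,p)[0].astype(int);a=a[max(v-80,0):v+80,u-60:u+60]
print(a.shape)
out=np.zeros((600,800,3),np.uint8);A=cv2.resize(a,None,fx=600/a.shape[0],fy=600/a.shape[0],interpolation=cv2.INTER_CUBIC)[:, :440];out[:,:A.shape[1]]=A
out[:450,440:]=cv2.resize(s,(360,450),interpolation=cv2.INTER_CUBIC);cv2.imwrite('pics/w13c.png',out)
```

```text
clock 27.07 tcp [ 0.5762 -0.0757  0.3242] yaw -169.84 shift [73.9 19.  -6.4] 
[ 0.48194905 -0.94404882 -0.38409312]
(160, 120, 3)
```

View pics/w13c.png

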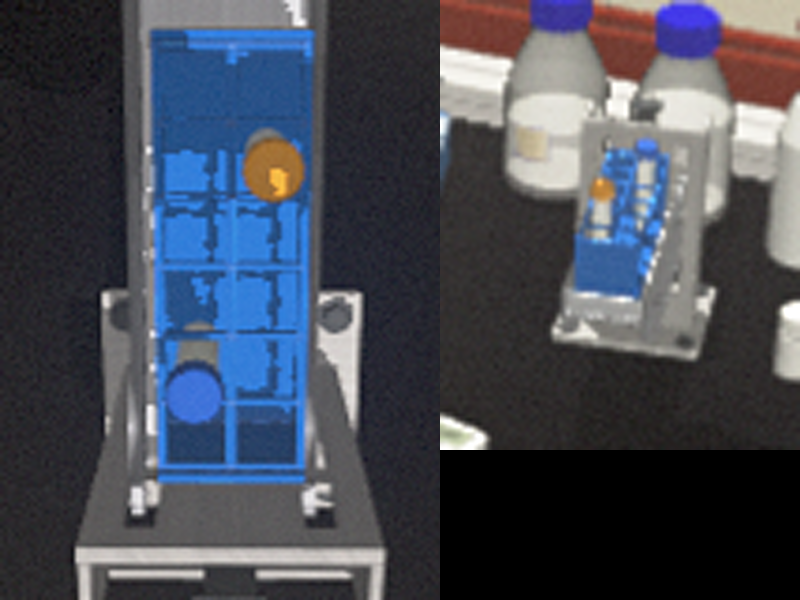

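The final view shows the rack straight and flat between the side plates with both tubes upright, orange cap at (273,170) and blue at (193,390). The hooks are in their slots at (140,500) and (318,500), and the gripper is clear.

```bash
python3 -c "
from h import *
print(bot.job_done())"
```

```text
the job is handed in; nothing more can be done
None
```

The cradle is hooked on the post and pressed home, the rack with both tubes upright is set on its floor, and the job was handed in at about 27 s. I infer that the catch snapped from the sudden drop while pressing and a dark spot where the nose should be; the rack hid it in the final picture.

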